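Scrape the clay board clean and set out the glaze jars

ROBOT

A 7-joint arm with a two-finger parallel gripper is mounted at the origin on the work surface. World frame = base frame: x ahead of the robot, y to its left, z up, the work surface at z = 0. Lengths are in mm, angles in rad, forces in N, time in s.
With the tool pointing down it reaches from about 425 to 825 mm from the base axis. Payload 3.6 kg.
Tool frame: the origin (TCP) lies midway between the tips of the shut fingers; the grasp point (between the pads) lies behind it (robot.grip_depth is the z of the grasp point in the tool frame, in mm); z points along the fingers, y is the line along which they close (so a half turn about z gives the same grasp; the last joint's range is limited). The gripper opens to 93 mm and grips with 3 to 60 N. Pads are 15 mm wide; open, the fingers measure 128 mm over their backs; the gripper's body (75 mm by 188 mm) begins 65 mm behind the grasp point.
Start: joints at [-1.246, 0.615, -0.013, 1.423, 0.008, 1.103, -0.04], TCP at [223.947, 610.172, 218.64] pointing down, gripper open.
Joint ranges: [-3.12, 3.12], [-0.3, 2.06], [-1.34, 1.32], [0.26, 2.42], [-1.36, 4.5], [0.01, 1.98], [-2.84, 2.84]. Speed limits (rad/s): [2.79, 2.79, 3.14, 3.14, 3.14, 3.14, 3.14].

INTERFACE

Orientations are given as [roll, pitch, yaw] about the fixed x, y, z axes, in that order (R = Rz(yaw) Ry(pitch) Rx(roll)).
In Python, from plant import robot, cams gives the robot as it stands.
- The arm moves only by the tool drive_tool, never from a script. Its argument "motion" is a list that holds one entry, the list of rows, each a list of 6 numbers: the shift along the tool's x, y, z as a fraction of full scale, then the turn, a rotation vector about the tool's x, y, z as a fraction of full scale. A call has 1 to 10 rows; each row is the pose to reach, as a shift and turn from the pose commanded when the call began, along the tool's axes at that moment, turning the shorter way round; what a row does not reach only later rows make up. Full scale, the value 1, is 80 cm for a shift and pi rad for a turn. A row lasts 1/10 s, in which the tool goes at most 50 mm and 8.59 degrees, less where a joint would pass 70% of its speed; a pose out of reach is approached as far as the arm can. A call with a number of a shift or a turn outside -1 to 1 is refused whole. A call with a gripper value outside its range is refused whole. "grip" is the opening, from -1 (shut) to 1 (fully open), so that 0 is half open, set as the call begins (left out, the last holds). The fingers move at their own pace and stop on an object; "force" is the grip in N (left out, the last holds). Time passes only in rows, so rows that repeat a pose let the fingers close. It gives the time, the measured TCP pose, the force, the opening and the grip force at its end, in the units of the state.
- robot.get_state(): the state, without advancing time (a new reading comes with each control period).
- cams.capture(name): name is "scene" or "side" or "wrist"; returns the picture (480x640x3 uint8, red, green, blue); there is no depth.
- cams.camera_model(name): a dict with "vertical_fov" (degrees; the focal length in pixels is half the picture's height over the tangent of half this angle, whatever the lens; pixels are square), "cx", "cy" (the principal point, pixels), "k1" (the pictures are not rectified: a ray, as slopes to the right and down, at radius r is drawn at 1 + k1 r^2 times it, then the intrinsics apply), "R" (3x3) and "t" (3): a world point X has camera coordinates R X + t; the wrist camera has in their place "T_tool_cam" (4x4, takes a point from camera to tool coordinates, whose origin is the TCP and whose axes are the flange's). Camera axes: x right, y down, z forward; pixel columns grow to the right and rows downward; lengths in mm; the calibration is good to about 2 mm. A picture is of the moment at which its call begins: read the wrist's pose just before it. camera_model takes no time and is no camera call.
- robot.close_job(): hands the job in; it is judged then, once.
The state is a dict: "time": time; "joint_positions": joint angles; "qd": joint speeds; "effort": joint torques, N m; "ee_pos": TCP position; "eef_rot": TCP orientation; "wrist_force": force on the tool from outside, world axes, zero at the start; "torque": the same for the moment, N m; "opening": finger opening in mm; "grasp_force": force on a finger pad.
Only numpy, scipy, OpenCV 4.12 (cv2) and the standard library are available. Lean on these libraries where they do the work, as an engineer would, in place of code of your own. Each camera call takes 0.05 s, during which the arm holds its last target. There are 200 camera calls.

TASK

Holding the scraper block, wipe all the dry clay chips off the board's deck into its gutter (do not touch the chips with the fingers, and keep the jars off the deck until every chip is in the gutter). Stand the scraper upright back on the middle of the cork mat, and set all the glaze jars upright on the deck in one neat row, one centred on each painted ring, starting at the blue ring and leaving no ring free between them. Leave the other things where they are.

Things in the scene. Friction and masses are not known exactly. Their poses are not given: they have to be found in the camera images.
- board: Fixed plywood board, yaw under 0.2 rad. Origin under the deck's middle at table height; x points away from the gutter. Deck 170 (x) by 310 mm (y), top 50 mm over the table. Rim 10 mm over the deck at the back (inner face x=+85) and both ends (y=+-155). The front edge (x=-85) is open to an aluminium gutter as long as the deck: inside x=-155 to -85, floor 6, outer wall 45 mm over the table
- slot1 (a point): Centre of painted ring mark 1 of 5 on the top of the deck (outer diameter 52 mm), the blue one at the +y end of the row; the rings lie in one line along the board's y axis, 58 mm apart, numbered from the blue one
- slot2 (a point): Centre of painted ring mark 2 of 5 on the top of the deck (outer diameter 52 mm), black; the rings lie in one line along the board's y axis, 58 mm apart, numbered from the blue one
- slot3 (a point): Centre of painted ring mark 3 of 5 on the top of the deck (outer diameter 52 mm), black; the rings lie in one line along the board's y axis, 58 mm apart, numbered from the blue one
- slot4 (a point): Centre of painted ring mark 4 of 5 on the top of the deck (outer diameter 52 mm), black; the rings lie in one line along the board's y axis, 58 mm apart, numbered from the blue one
- slot5 (a point): Centre of painted ring mark 5 of 5 on the top of the deck (outer diameter 52 mm), black; the rings lie in one line along the board's y axis, 58 mm apart, numbered from the blue one
- scraper: Scraper block, about 220 g. Foot: 44 mm (x) by 120 mm (y), 20 mm high, wood with a black rubber underside. On it an upright red flat grip, 20 mm thick (x), 60 mm long (y), from 20 to 65 mm above the underside. Origin: middle of the underside; z up; front and back alike. It wipes along its x axis
- mat: Fixed cork mat, 140 mm (x) by 170 mm (y), 4 mm thick, where the scraper stands at the start and belongs. Origin: middle of its underside
- jar1: Squat closed glaze jar, blue body, white lid: an upright round cylinder of 48 mm diameter, 44 mm high, about 120 g, smooth from foot to lid (grip it anywhere on its side). Origin: middle of its underside; z up. May be absent
- jar2: Squat closed glaze jar, green body, white lid: an upright round cylinder of 48 mm diameter, 44 mm high, about 120 g, smooth from foot to lid (grip it anywhere on its side). Origin: middle of its underside; z up. May be absent
- jar3: Squat closed glaze jar, amber body, white lid: an upright round cylinder of 48 mm diameter, 44 mm high, about 120 g, smooth from foot to lid (grip it anywhere on its side). Origin: middle of its underside; z up. May be absent
- jar4: Squat closed glaze jar, yellow body, white lid: an upright round cylinder of 48 mm diameter, 44 mm high, about 120 g, smooth from foot to lid (grip it anywhere on its side). Origin: middle of its underside; z up. May be absent
- jar5: Squat closed glaze jar, grey body, white lid: an upright round cylinder of 48 mm diameter, 44 mm high, about 120 g, smooth from foot to lid (grip it anywhere on its side). Origin: middle of its underside; z up. May be absent
- chip1: Dry brown clay chip, a loose flat piece about 24 x 18 x 10 mm, about 12 g, lying on the deck (its middle at x from -70 to +5 mm and y within +-115 mm on the board). Origin: middle of its underside at the start. May be absent
- chip2: Dry brown clay chip, a loose flat piece about 22 x 20 x 9 mm, about 12 g, lying on the deck (its middle at x from -70 to +5 mm and y within +-115 mm on the board). Origin: middle of its underside at the start. May be absent
- chip3: Dry brown clay chip, a loose flat piece about 25 x 16 x 10 mm, about 12 g, lying on the deck (its middle at x from -70 to +5 mm and y within +-115 mm on the board). Origin: middle of its underside at the start. May be absent
- chip4: Dry brown clay chip, a loose flat piece about 20 x 18 x 11 mm, about 12 g, lying on the deck (its middle at x from -70 to +5 mm and y within +-115 mm on the board). Origin: middle of its underside at the start. May be absent
- chip5: Dry brown clay chip, a loose flat piece about 24 x 19 x 9 mm, about 12 g, lying on the deck (its middle at x from -70 to +5 mm and y within +-115 mm on the board). Origin: middle of its underside at the start. May be absent
- chip6: Dry brown clay chip, a loose flat piece about 22 x 17 x 10 mm, about 12 g, lying on the deck (its middle at x from -70 to +5 mm and y within +-115 mm on the board). Origin: middle of its underside at the start. May be absent
- pot: Bystander: open terracotta cup, 52 mm diameter, 55 mm high, standing among the jars. Origin: middle of its underside
- brush: Bystander: brush lying on the right of the table
- rib: Bystander: flat steel rib 90 x 45 x 6 mm lying on the right of the board
- claytool: Bystander: wooden clay tool, 185 mm long and 12 mm thick, lying beyond the board
- bowl: Bystander: white bowl, 110 mm diameter, 45 mm high, on the left
Things that resemble listed ones, but are neither listed nor needed, are in the scene too. Leave any purple look-alike of the jar1 alone.

How it is judged:
By the outcome, as a careful person would: the job done as asked, in the order asked, and still so for the second after the job is handed in, with the robot touching nothing.
Of chip1, chip2, chip3, chip4, chip5, chip6 only 4 to 6 are there at a start; the rules pass over those that are not, and their reading is None.
Of jar1, jar2, jar3, jar4, jar5 only 3 to 5 are there at a start; the rules pass over those that are not, and their reading is None.
At some moment in a run one of scraper, jar1, jar2, jar3, jar4, jar5 may be knocked a few centimetres aside while the robot is not near it.
It also fails if it takes over 210 s, if anything falls off the work surface, if the arm or the gripper's body presses on something with over 40 N, if the wrist force passes 120 N, or if a joint passes its speed limit or range.

## Working session

There is one attempt and no reset: what is moved stays moved. The work goes in short steps, Python scripts to look and compute and a tool call to move; the robot and the scene stay as the last step left them, time stands still between calls to the robot, and variables do not carry over. Pictures are saved under pics/ and viewed, at most 14 in all, crops included, and the job is handed in when it is done.

Besides the shell and the picture viewer there is one more tool, called after "Call:" in YAML: its name, and indented under it one key for each argument. drive_tool: Moves the arm, as the interface text tells. Shift numbers are shares of 80 cm and turn numbers shares of pi rad, none past 1 either way. Its arguments: {"type":"object","properties":{"motion":{"type":"array"},"grip":{"type":"number"},"force":{"type":"number"}},"required":["motion"]}

```bash
ls; mkdir -p pics; cat > h.py <<'E'
import numpy as np, cv2
from scipy.spatial.transform import Rotation as Ro
from plant import robot, cams
def cap(name,fn=None):
    s=robot.get_state(); im=cams.capture(name)
    if fn: cv2.imwrite('pics/'+fn,im[:,:,::-1])
    return s,im
def model(name,s=None):
    m=cams.camera_model(name); f=240/np.tan(np.radians(m['vertical_fov'])/2)
    if 'T_tool_cam' in m:
        T=np.eye(4);T[:3,:3]=Ro.from_euler('xyz',s['eef_rot']).as_matrix();T[:3,3]=s['ee_pos']
        W=np.linalg.inv(T@np.array(m['T_tool_cam'])); R,t=W[:3,:3],W[:3,3]
    else: R,t=np.array(m['R']),np.array(m['t'])
    return m,f,R,t
def px2w(name,uv,z,s=None):
    m,f,R,t=model(name,s); out=[]
    for u,v in np.atleast_2d(uv):
        d=np.array([(u-m['cx'])/f,(v-m['cy'])/f]); p=d.copy()
        for _ in range(30): p=d/(1+m['k1']*(p@p))
        r=R.T@np.array([p[0],p[1],1]); c=-R.T@t
        out.append(c+r*(z-c[2])/r[2])
    return np.array(out)
def w2px(name,X,s=None):
    m,f,R,t=model(name,s); c=np.atleast_2d(X)@R.T+t; p=c[:,:2]/c[:,2:]
    p=p*(1+m['k1']*(p**2).sum(1,keepdims=True)); return p*f+[m['cx'],m['cy']]
E
python3 - <<'E'
from h import *
s,_=cap('scene','scene0.png'); cap('side','side0.png'); s,_=cap('wrist','wrist0.png')
print(s, robot.grip_depth)
for n in('scene','side','wrist'):
    m,f,R,t=model(n,s); print(n,f,-R.T@t,m['k1'],R[2])
E
```

```text
pics
{'time': 0.1, 'joint_positions': array([-1.24551128,  0.61580285, -0.01262835,  1.42472745,  0.00812429,
        1.10343117, -0.04040548]), 'qd': array([-0.00080579, -0.00073476,  0.00040412, -0.00252555, -0.0004056 ,
       -0.00167517, -0.00024782]), 'effort': array([ 2.17152781e-03, -4.60039794e+01,  2.10196953e-01, -1.66242725e+01,
       -6.12527272e-02,  1.69638492e-02,  9.66077982e-05]), 'ee_pos': array([223.71531423, 609.5223356 , 217.61347987]), 'eef_rot': array([-3.13927482e+00,  4.39916508e-05,  2.78988821e+00]), 'wrist_force': array([0.12477363, 0.19895983, 0.01068427]), 'torque': array([-0.00224954,  0.01919495,  0.0338605 ]), 'grasp_force': 0.0, 'opening': 92.87017024677296} -18.8
scene 497.21851784911183 [1311.39074396   33.44792608  987.28144703] 0.007823317572353035 [-0.6310202  -0.01746977 -0.77556967]
side 435.03558552222074 [309.91419061 929.56316627 813.09654497] -0.04023488037568864 [ 0.24355827 -0.76047688 -0.6019587 ]
wrist 358.4676599739436 [155.15738519 634.72758962 383.87121356] -0.05289119131755365 [ 0.2491267  -0.09244943 -0.96404823]
```

View pics/scene0.png

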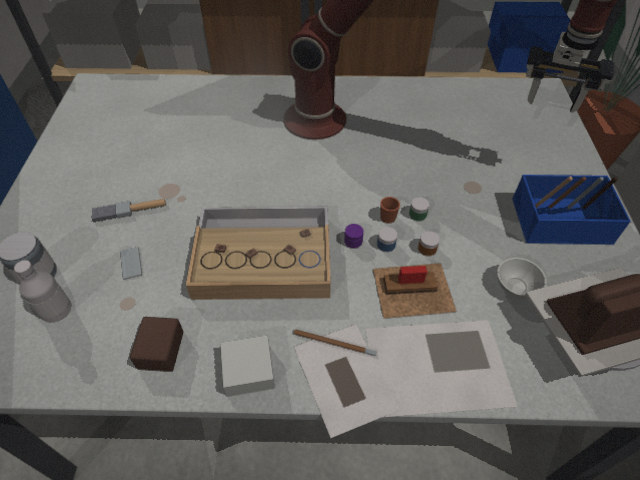

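View pics/side0.png

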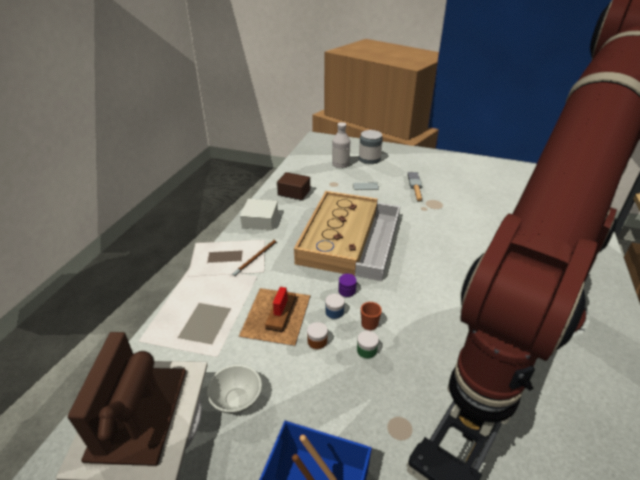

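The scene picture shows the board at left, with the blue ring at (310,259) on its +y end and the gutter on the robot side. Chips are near (221,248), (252,253), (289,250) and (306,233). The white-lidded jars are blue (387,237), green (420,208) and amber (428,243). The purple one at (354,236) is the look-alike, the pot is at (389,210), and the scraper is on the mat at (412,278). I'll confirm these in enlarged crops.

```bash
python3 - <<'E'
import cv2
im=cv2.imread('pics/scene0.png')
a=cv2.resize(im[200:305,185:340],None,fx=5,fy=5,interpolation=cv2.INTER_CUBIC); cv2.imwrite('pics/c_board.png',a)
a=cv2.resize(im[190:320,335:465],None,fx=4.6,fy=4.6,interpolation=cv2.INTER_CUBIC); cv2.imwrite('pics/c_jars.png',a)
E
```

```text
(no output)
```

View pics/c_board.png

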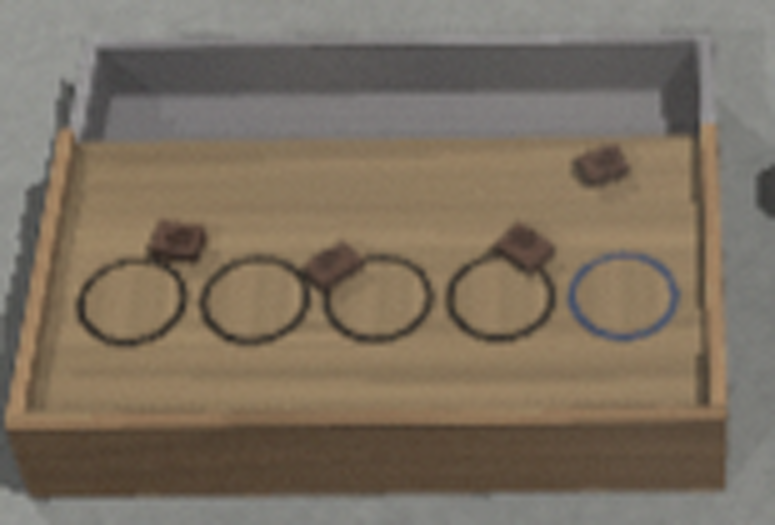

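View pics/c_jars.png

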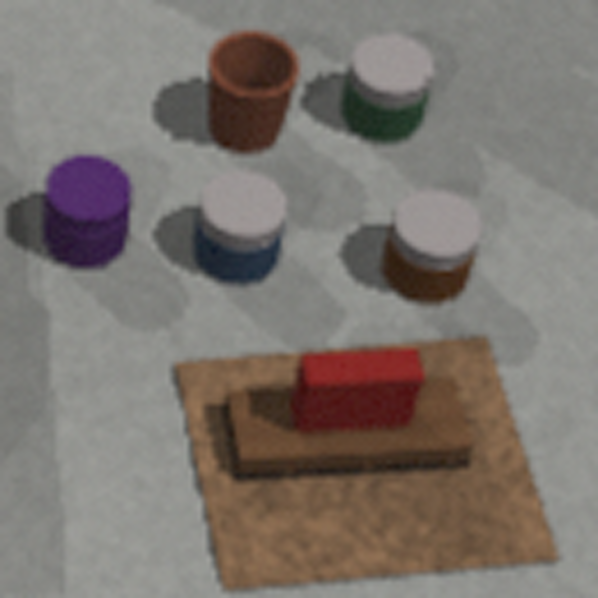

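The crops confirm three jars with white lids (blue, green and amber), a purple one without a white lid that I leave alone, and four chips on the deck. Now I'll work out the positions.

```bash
python3 - <<'E'
from h import *
np.set_printoptions(precision=1,suppress=True)
B=lambda p:(np.array(p)+.5)/5-.5+[185,200]
J=lambda p:(np.array(p)+.5)/4.6-.5+[335,190]
rings=px2w('scene',B([(624,296),(501,298),(378,299),(255,300),(132,301)]),50); print('rings\n',rings, np.diff(rings,axis=0))
d=rings[0]-rings[4]; yaw=np.arctan2(-d[0],d[1]); print('yaw',yaw)
print('front edge',px2w('scene',B([(75,142),(695,138)]),50))
print('backrim outer top',px2w('scene',B([(8,426),(725,418)]),60))
print('chips',px2w('scene',B([(178,241),(334,266),(525,247),(601,165)]),58))
print('lids g b a p',px2w('scene',J([(391,64),(242,206),(435,222),(88,188)]),44)); print('pot',px2w('scene',J([(254,62)]),55))
g=px2w('scene',J([(300,353),(419,350),(423,379),(297,382)]),69);print('grip',g,g.mean(0))
f=px2w('scene',J([(238,477),(469,466)]),4);print('foot front bottom',f)
m=px2w('scene',J([(176,366),(489,338),(557,558),(224,590)]),4);print('mat',m,m.mean(0),np.diff(m,axis=0))
E
```

```text
rings
 [[ 599.9    0.8   50. ]
 [ 602.4  -57.3   50. ]
 [ 604.3 -115.4   50. ]
 [ 606.2 -173.5   50. ]
 [ 608.1 -231.5   50. ]] [[  2.5 -58.1   0. ]
 [  1.9 -58.1  -0. ]
 [  1.9 -58.1   0. ]
 [  1.9 -58.    0. ]]
yaw 0.035174536957463705
front edge [[ 509.9 -275.4   50. ]
 [ 500.3   33.1   50. ]]
backrim outer top [[ 687.  -273.4   60. ]
 [ 675.4   48.8   60. ]]
chips [[ 577.8 -212.9   58. ]
 [ 591.2 -136.8   58. ]
 [ 577.7  -47.    58. ]
 [ 525.8  -12.7   58. ]]
lids g b a p [[408.  282.3  44. ]
 [515.2 190.9  44. ]
 [524.1 293.2  44. ]
 [504.3 108.4  44. ]]
pot [[418.6 202.9  55. ]]
grip [[631.3 209.1  69. ]
 [628.1 268.4  69. ]
 [645.9 268.3  69. ]
 [649.1 206.1  69. ]] [638.6 238.   69. ]
foot front bottom [[662.7 183.3   4. ]
 [653.2 302.    4. ]]
mat [[593.3 155.1   4. ]
 [570.9 323.4   4. ]
 [707.  338.6   4. ]
 [729.2 172.    4. ]] [650.1 247.3   4. ] [[ -22.3  168.3    0. ]
 [ 136.1   15.2    0. ]
 [  22.2 -166.6    0. ]]
```

```bash
cat >> h.py <<'E'
C=np.array([590.,-115.6]); BY=.034
def bw(x,y):
    c,s=np.cos(BY),np.sin(BY); return C+[c*x-s*y,s*x+c*y]
def plan(wps,start=None):
    """wps: (x,y,z,yaw); start likewise or measured pose. Prints rows per waypoint relative to start."""
    s=robot.get_state()
    if start is None: p0,R0=s['ee_pos'],Ro.from_euler('xyz',s['eef_rot'])
    else: p0,R0=np.array(start[:3]),Ro.from_euler('xyz',[np.pi,0,start[3]])
    last=p0; ly=R0
    for w in wps:
        R=Ro.from_euler('xyz',[np.pi,0,w[3]]); d=R0.inv().apply(np.array(w[:3])-p0)/800; r=(R0.inv()*R).as_rotvec()/np.pi
        n=max(np.linalg.norm(np.array(w[:3])-last)/50,np.degrees((ly.inv()*R).magnitude())/8.59)
        print([round(float(v),4) for v in [*d,*r]],'rows>=%.1f'%n); last=np.array(w[:3]);ly=R
E
python3 -c "
from h import *
plan([(637.5,239.5,160,1.641)])"
```

```text
[-0.6449, -0.256, 0.0727, -0.0005, 0.0004, 0.3657] rows>=11.2
```

Call:
drive_tool:
  motion:
    - [[-0.6449,-0.256,0.0727,-0.0005,0.0004,0.3657],[-0.6449,-0.256,0.0727,-0.0005,0.0004,0.3657],[-0.6449,-0.256,0.0727,-0.0005,0.0004,0.3657],[-0.6449,-0.256,0.0727,-0.0005,0.0004,0.3657],[-0.6449,-0.256,0.0727,-0.0005,0.0004,0.3657],[-0.6449,-0.256,0.0727,-0.0005,0.0004,0.3657],[-0.6449,-0.256,0.0727,-0.0005,0.0004,0.3657],[-0.6449,-0.256,0.0727,-0.0005,0.0004,0.3657],[-0.6449,-0.256,0.0727,-0.0005,0.0004,0.3657],[-0.6449,-0.256,0.0727,-0.0005,0.0004,0.3657]]
  grip: 0.1

```text
time: 1.15
ee_pos: [595.6, 277.4, 166.0]
eef_rot: [-3.141, -0.002, 1.641]
wrist_force: [0.8, 0.9, 0.3]
opening: 51.3
grasp_force: 0.0
```

```bash
python3 -c "
from h import *
print(robot.get_state()['ee_pos'],robot.get_state()['eef_rot'])
plan([(637.5,239.5,160,1.641)])"
```

```text
[595.58248221 277.4357572  165.97292507] [-3.14148705e+00 -1.68717978e-03  1.64137765e+00]
[-0.051, 0.0489, 0.0074, -0.0, -0.0005, 0.0001] rows>=1.1
```

Call:
drive_tool:
  motion:
    - [[0,0,0,0,0,0],[0,0,0,0,0,0]]

```text
time: 1.35
ee_pos: [595.3, 276.6, 165.7]
eef_rot: [-3.141, -0.001, 1.637]
wrist_force: [-0.5, 1.2, -0.0]
opening: 50.8
grasp_force: 0.0
```

```bash
python3 -c "
from h import *
print(robot.get_state()['ee_pos'])
s,im=cap('wrist','w1.png')
plan([(637.5,239.5,160,1.641)])
print(w2px('wrist',[(637.5,239.5,69)],s))"
```

```text
[595.3292473  276.55841686 165.7422605 ]
[-0.0531, 0.0507, 0.0072, -0.0004, -0.0008, -0.0001] rows>=1.2
[[365.83781347 289.40302743]]
```

View pics/w1.png

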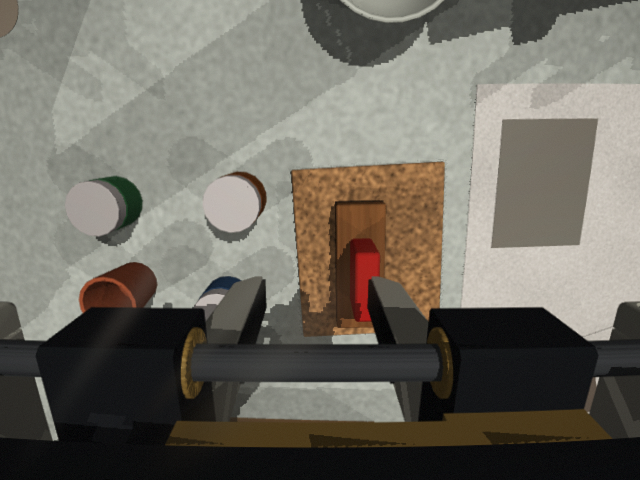

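The wrist view shows the scraper foot's far end at (336,203)-(384,202), the red grip around (366,290) where predicted, and mat corners at (292,170), (443,163) and (302,336).

```bash
python3 -c "
from h import *
np.set_printoptions(precision=1,suppress=True)
s=robot.get_state()
print('foot end z24',px2w('wrist',[(336,203),(384,202)],24,s))
print('mat',px2w('wrist',[(292,170),(443,163),(302,336)],4,s))
print('lids',px2w('wrist',[(93,208),(232,204)],44,s))
print('grip', px2w('wrist',[(355,240),(376,240)],69,s))"
```

```text
foot end z24 [[609.9 302.1  24. ]
 [651.4 306.   24. ]]
mat [[569.  326.1   4. ]
 [704.8 342.3   4. ]
 [588.  159.2   4. ]]
lids [[407.5 287.6  44. ]
 [524.2 298.6  44. ]]
grip [[623.7 282.   69. ]
 [639.7 283.1  69. ]]
```

```bash
python3 -c "
from h import *
plan([(636.5,242,160,1.655),(636.5,242,31,1.655)])"
```

```text
[-0.0499, 0.0497, 0.0072, -0.0003, -0.0008, -0.0046] rows>=1.1
[-0.0502, 0.0499, 0.1685, -0.0003, -0.0008, -0.0046] rows>=2.6
```

Call:
drive_tool:
  motion:
    - [[-0.05,0.05,0.0072,-0.0003,-0.0008,-0.0046],[-0.05,0.05,0.0072,-0.0003,-0.0008,-0.0046],[-0.05,0.05,0.06,-0.0003,-0.0008,-0.0046],[-0.05,0.05,0.11,-0.0003,-0.0008,-0.0046],[-0.05,0.05,0.15,-0.0003,-0.0008,-0.0046],[-0.05,0.05,0.1685,-0.0003,-0.0008,-0.0046],[-0.05,0.05,0.1685,-0.0003,-0.0008,-0.0046],[-0.05,0.05,0.1685,-0.0003,-0.0008,-0.0046]]

```text
time: 2.2
ee_pos: [638.1, 243.0, 33.1]
eef_rot: [3.138, -0.0, 1.657]
wrist_force: [0.6, 0.5, 0.9]
opening: 50.9
grasp_force: 0.0
```

Call:
drive_tool:
  motion:
    - [[0,0,0,0,0,0],[0,0,0,0,0,0],[0,0,0,0,0,0],[0,0,0,0,0,0],[0,0,0,0,0,0],[0,0,0,0,0,0]]
  grip: -1
  force: 30

```text
time: 2.8
ee_pos: [637.6, 241.9, 32.2]
eef_rot: [3.14, 0.001, 1.655]
wrist_force: [-0.3, 0.1, 3.2]
opening: 19.8
grasp_force: 30.0
```

```bash
python3 -c "
from h import *
s,im=cap('wrist','w2.png');print(s['ee_pos'],s['eef_rot'],s['wrist_force'])
y=s['eef_rot'][2]; p=s['ee_pos']
print('foot corners px', w2px('wrist',[(1,1,1)],s))
a=bw(58,-88); print(a)
plan([(p[0],p[1],150,y),(a[0],a[1],150,1.605)])"
```

```text
[637.64186874 241.87718754  32.22375125] [3.13953860e+00 5.41821042e-04 1.65545992e+00] [-0.31092677  0.1341244   3.23155549]
foot corners px [[-254.62030112  412.40098708]]
[ 650.9579028  -201.57752082]
[-0.0001, 0.0003, -0.1473, 0.0007, 0.0002, -0.0] rows>=2.4
[-0.5538, -0.03, -0.147, 0.0007, 0.0002, 0.016] rows>=8.9
```

View pics/w2.png

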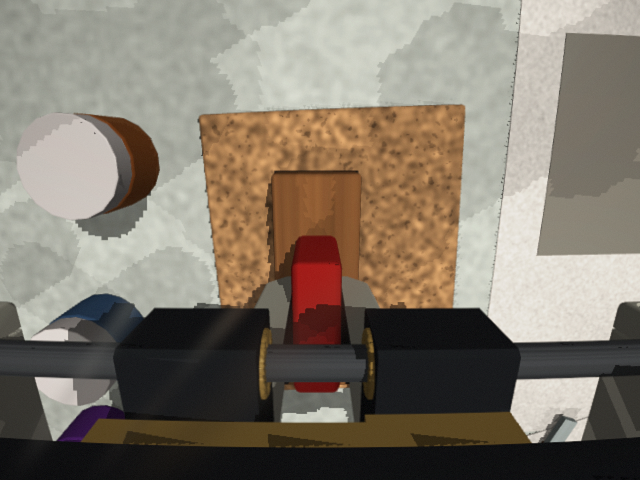

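Gripped: the opening is 19.8 mm, the expected grip thickness. The foot's far end is at (272,172)-(360,171).

```bash
python3 -c "
from h import *
s=robot.get_state(); e=px2w('wrist',[(272,172),(360,171)],24,s); p=s['ee_pos']
print(e, np.linalg.norm(e[1]-e[0])); m=e.mean(0); y=s['eef_rot'][2]
print('end along toolx', (m-p)[:2]@[np.cos(y),np.sin(y)], 'across',(m-p)[:2]@[np.sin(y),-np.cos(y)])
print(px2w('wrist',[(200,115),(464,104)],4,s))"
```

```text
[[611.86256381 298.901962    24.        ]
 [653.97848301 302.94672178  24.        ]] 42.30970020573475
end along toolx 59.23058400683539 across 0.2682755632130802
[[570.66237349 323.36899087   4.        ]
 [706.53444116 340.64849021   4.        ]]
```

Call:
drive_tool:
  motion:
    - [[0,0,-0.05,0.0007,0.0002,0],[0,0,-0.1,0.0007,0.0002,0],[0,0,-0.147,0.0007,0.0002,0],[-0.06,-0.003,-0.147,0.0007,0.0002,0.002],[-0.12,-0.0065,-0.147,0.0007,0.0002,0.004],[-0.18,-0.0098,-0.147,0.0007,0.0002,0.006],[-0.24,-0.013,-0.147,0.0007,0.0002,0.008],[-0.3,-0.0163,-0.147,0.0007,0.0002,0.01],[-0.34,-0.0184,-0.147,0.0007,0.0002,0.011],[-0.35,-0.019,-0.147,0.0007,0.0002,0.011]]
  force: 40

```text
time: 3.85
ee_pos: [644.4, -46.3, 148.8]
eef_rot: [-3.139, 0.005, 1.612]
wrist_force: [0.2, -0.6, -2.5]
opening: 19.9
grasp_force: 40.0
```

Call:
drive_tool:
  motion:
    - [[-0.05,-0.0028,0,0,0,0.002],[-0.11,-0.006,0,0,0,0.004],[-0.17,-0.0092,0,0,0,0.005],[-0.2,-0.011,0,0,0,0.005],[-0.2038,-0.011,0,0,0,0.005],[-0.2038,-0.011,0,0,0,0.005],[-0.2038,-0.011,0,0,0,0.005]]

```text
time: 4.55
ee_pos: [645.7, -197.7, 148.7]
eef_rot: [-3.14, -0.003, 1.609]
wrist_force: [0.9, 1.4, -2.4]
opening: 19.8
grasp_force: 40.0
```

```bash
python3 -c "
from h import *
s,im=cap('wrist','w3.png');print(s['ee_pos'],s['eef_rot'],s['wrist_force'],s['opening'])
for x in(58,-80):print(x,bw(x,-88))
a=bw(58,-88);b=bw(-80,-88)
plan([(*a,90,1.605),(*a,79,1.605),(*b,79,1.605)])"
```

```text
[ 645.6579729  -197.70205409  148.74457127] [-3.140338   -0.00345056  1.6090487 ] [ 0.92212335  1.43749083 -2.39973279] 19.751148629003616
58 [ 650.9579028  -201.57752082]
-80 [ 513.03765912 -206.26861688]
[-0.0053, 0.0064, 0.0736, -0.0003, -0.0009, 0.0014] rows>=1.2
[-0.0054, 0.0064, 0.0874, -0.0003, -0.0009, 0.0014] rows>=0.2
[-0.0046, -0.1661, 0.0876, -0.0003, -0.0009, 0.0014] rows>=2.8
```

View pics/w3.png

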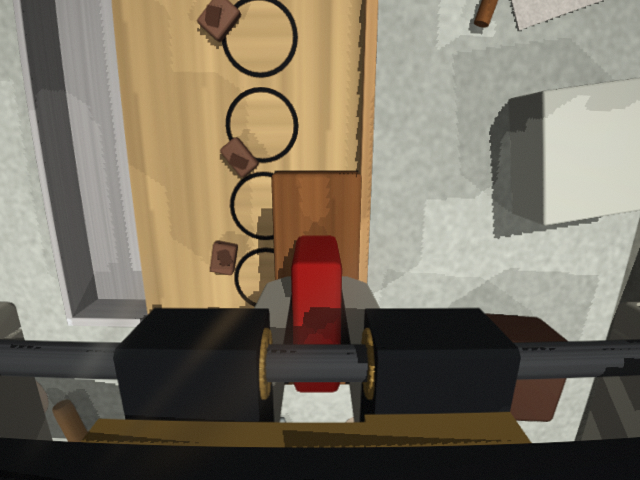

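The scraper is held square, clear of chips at (218,18), (238,158) and (224,257). Black rings are at (260,38) and (262,124), and I'll use them to cross-check the board pose.

```bash
python3 -c "
from h import *
s=robot.get_state()
print(px2w('wrist',[(260,38),(262,124.5)],50,s), px2w('wrist',[(373,0),(366,235)],60,s))"
```

```text
[[ 602.53128265  -57.18536177   50.        ]
 [ 604.2672231  -113.80737582   50.        ]] [[ 676.04073913  -34.25817313   60.        ]
 [ 682.41261859 -189.27470512   60.        ]]
```

Call:
drive_tool:
  motion:
    - [[-0.0053,0.0064,0.03,-0.0003,-0.0009,0.0014],[-0.0053,0.0064,0.06,-0.0003,-0.0009,0.0014],[-0.0053,0.0064,0.08,-0.0003,-0.0009,0.0014],[-0.0053,0.0064,0.084,-0.0003,-0.0009,0.0014],[-0.0053,0.0064,0.086,-0.0003,-0.0009,0.0014],[-0.0053,0.0064,0.088,-0.0003,-0.0009,0.0014],[-0.0053,0.0064,0.088,-0.0003,-0.0009,0.0014]]

```text
time: 5.3
ee_pos: [651.1, -205.6, 80.2]
eef_rot: [3.139, 0.003, 1.601]
wrist_force: [-1.0, -0.5, -2.3]
opening: 19.5
grasp_force: 40.0
```

```bash
python3 -c "
from h import *
s=robot.get_state();print(s['ee_pos'],s['eef_rot'],s['wrist_force'],s['opening'])
a=bw(58,-88);b=bw(-80,-88);z=s['ee_pos'][2]
plan([(*b,z,1.605),(*b,150,1.605)])"
```

```text
[ 651.05189638 -205.58643134   80.1592827 ] [3.13948186 0.0034835  1.60129556] [-0.98379198 -0.51680309 -2.26118224] 19.479094611397247
[0.0044, -0.1725, -0.0004, 0.0007, 0.0011, -0.0012] rows>=2.8
[0.0041, -0.1723, -0.0877, 0.0007, 0.0011, -0.0012] rows>=1.4
```

Call:
drive_tool:
  motion:
    - [[0.0044,-0.002,0.0015,0.0007,0.0011,-0.0012],[0.0044,-0.008,0.0025,0.0007,0.0011,-0.0012],[0.0044,-0.02,0.0025,0.0007,0.0011,-0.0012],[0.0044,-0.035,0.0025,0.0007,0.0011,-0.0012],[0.0044,-0.05,0.0025,0.0007,0.0011,-0.0012],[0.0044,-0.065,0.0025,0.0007,0.0011,-0.0012],[0.0044,-0.08,0.0025,0.0007,0.0011,-0.0012],[0.0044,-0.095,0.0025,0.0007,0.0011,-0.0012],[0.0044,-0.11,0.0025,0.0007,0.0011,-0.0012],[0.0044,-0.125,0.0025,0.0007,0.0011,-0.0012]]

```text
time: 6.3
ee_pos: [550.1, -205.8, 78.1]
eef_rot: [3.141, 0.001, 1.604]
wrist_force: [1.7, 0.2, 3.1]
opening: 19.9
grasp_force: 40.0
```

Call:
drive_tool:
  motion:
    - [[0,-0.015,0,0,0,0],[0,-0.03,0,0,0,0],[0,-0.043,0,0,0,0],[0,-0.0475,0,0,0,0],[0,-0.0475,0,0,0,0],[0,-0.0475,0,0,0,0]]

```text
time: 6.9
ee_pos: [511.7, -207.2, 78.1]
eef_rot: [-3.139, -0.0, 1.604]
wrist_force: [-3.0, 0.3, 7.4]
opening: 20.0
grasp_force: 40.0
```

```bash
python3 -c "
from h import *
s,im=cap('wrist','w4.png');print(s['ee_pos'],s['eef_rot'],s['wrist_force'],s['opening'])
b=bw(-80,-88);c=bw(58,-2)
plan([(*b,120,1.605),(*c,120,1.605),(*c,79,1.605)])
"
```

```text
[ 511.70403179 -207.18002224   78.1404635 ] [-3.13899287e+00 -1.37039191e-04  1.60382584e+00] [-3.01133817  0.31508511  7.39695452] 19.99950103064786
[0.0011, 0.0016, -0.0523, -0.0009, -0.0, -0.0003] rows>=0.8
[0.1087, 0.174, -0.0528, -0.0009, -0.0, -0.0003] rows>=3.3
[0.1087, 0.1741, -0.0015, -0.0009, -0.0, -0.0003] rows>=0.8
```

View pics/w4.png

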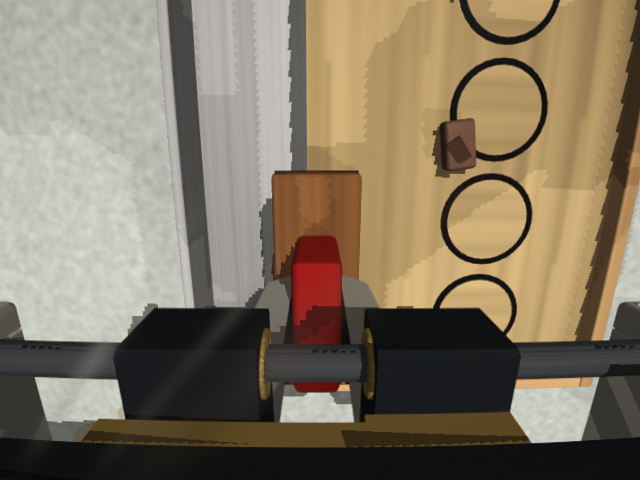

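Lane 1 is wiped. One chip at (458,145) was turned by the scraper's end but is still on the deck in lane 2's path. Next is lane 2.

Call:
drive_tool:
  motion:
    - [[0.001,0.0016,-0.03,-0.0009,0,0],[0.001,0.0016,-0.0525,-0.0009,0,0],[0.03,0.05,-0.0525,-0.0009,0,0],[0.06,0.1,-0.0525,-0.0009,0,0],[0.1,0.15,-0.0525,-0.0009,0,0],[0.1087,0.174,-0.0525,-0.0009,0,0],[0.1087,0.174,-0.0525,-0.0009,0,0],[0.1087,0.174,-0.02,-0.0009,0,0],[0.1087,0.174,-0.003,-0.0009,0,0],[0.1087,0.174,-0.0005,-0.0009,0,0]]

```text
time: 7.95
ee_pos: [646.0, -115.8, 76.9]
eef_rot: [-3.137, -0.001, 1.603]
wrist_force: [-4.3, 1.0, 10.4]
opening: 19.5
grasp_force: 40.0
```

Call:
drive_tool:
  motion:
    - [[0,0,0,0,0,0],[0,-0.006,0,0,0,0],[0,-0.02,0,0,0,0],[0,-0.035,0,0,0,0],[0,-0.05,0,0,0,0],[0,-0.065,0,0,0,0],[0,-0.08,0,0,0,0],[0,-0.095,0,0,0,0],[0,-0.11,0,0,0,0],[0,-0.125,0,0,0,0]]

```text
time: 8.95
ee_pos: [547.0, -118.6, 76.9]
eef_rot: [-3.141, -0.001, 1.604]
wrist_force: [-0.3, 0.2, -3.0]
opening: 19.5
grasp_force: 40.0
```

Call:
drive_tool:
  motion:
    - [[0,-0.015,0,0,0,0],[0,-0.03,0,0,0,0],[0,-0.043,0,0,0,0],[0,-0.0475,0,0,0,0],[0,-0.0475,0,0,0,0],[0,-0.0475,0,0,0,0]]

```text
time: 9.55
ee_pos: [511.2, -119.6, 77.3]
eef_rot: [3.14, -0.0, 1.605]
wrist_force: [-0.3, -0.1, -2.3]
opening: 19.8
grasp_force: 40.0
```

```bash
python3 -c "
from h import *
s,im=cap('wrist','w5.png');print(s['ee_pos'],s['eef_rot'],s['wrist_force'],s['opening'])
p=s['ee_pos'];c=bw(58,90)
plan([(p[0],p[1],120,1.605),(*c,120,1.605),(*c,78,1.605)])
"
```

```text
[ 511.19349219 -119.56271164   77.26459126] [ 3.13966401e+00 -2.99392761e-04  1.60467578e+00] [-0.3120261  -0.06439084 -2.31558389] 19.758445303297787
[-0.0, -0.0001, -0.0534, 0.0006, -0.0001, -0.0] rows>=0.9
[0.1141, 0.171, -0.053, 0.0006, -0.0001, -0.0] rows>=3.3
[0.114, 0.1709, -0.0006, 0.0006, -0.0001, -0.0] rows>=0.8
```

Call:
drive_tool:
  motion:
    - [[0,0,-0.03,0.0006,0,0],[0,0,-0.053,0.0006,0,0],[0.03,0.05,-0.053,0.0006,0,0],[0.06,0.1,-0.053,0.0006,0,0],[0.1,0.15,-0.053,0.0006,0,0],[0.114,0.171,-0.053,0.0006,0,0],[0.114,0.171,-0.053,0.0006,0,0],[0.114,0.171,-0.02,0.0006,0,0],[0.114,0.171,-0.003,0.0006,0,0],[0.114,0.171,0,0.0006,0,0]]

```text
time: 10.6
ee_pos: [642.8, -24.7, 76.4]
eef_rot: [-3.137, -0.0, 1.603]
wrist_force: [-3.4, 0.5, 5.1]
opening: 19.8
grasp_force: 40.0
```

Call:
drive_tool:
  motion:
    - [[0,0,0,0,0,0],[0,-0.006,0,0,0,0],[0,-0.02,0,0,0,0],[0,-0.035,0,0,0,0],[0,-0.05,0,0,0,0],[0,-0.065,0,0,0,0],[0,-0.08,0,0,0,0],[0,-0.095,0,0,0,0],[0,-0.11,0,0,0,0],[0,-0.125,0,0,0,0]]

```text
time: 11.6
ee_pos: [543.7, -27.4, 78.1]
eef_rot: [3.141, -0.0, 1.604]
wrist_force: [-0.5, -0.7, -3.3]
opening: 19.6
grasp_force: 40.0
```

Call:
drive_tool:
  motion:
    - [[0,-0.015,0,0,0,0],[0,-0.03,0,0,0,0],[0,-0.043,0,0,0,0],[0,-0.0475,0,0,0,0],[0,-0.0475,0,0,0,0],[0,-0.0475,0,0,0,0],[0,-0.0475,-0.05,0,0,0],[0,-0.0475,-0.1,0,0,0],[0,-0.0475,-0.1,0,0,0],[0,-0.0475,-0.1,0,0,0]]

```text
time: 12.6
ee_pos: [507.0, -28.3, 157.9]
eef_rot: [3.141, -0.001, 1.605]
wrist_force: [-0.8, 0.1, -2.4]
opening: 19.4
grasp_force: 40.0
```

```bash
python3 -c "
from h import *
s,im=cap('wrist');print(s['ee_pos'],s['eef_rot'],s['wrist_force'],s['opening'])
_,im=cap('scene','s2.png')
a=cv2.resize(im[180:310,185:465,::-1],None,fx=2.8,fy=2.8,interpolation=cv2.INTER_CUBIC); cv2.imwrite('pics/s2c.png',a)
"
```

```text
[507.0267797  -28.30813906 157.94227414] [ 3.14060336e+00 -5.59011231e-04  1.60485999e+00] [-0.80220146  0.1330489  -2.41442948] 19.414691560640616
```

View pics/s2c.png

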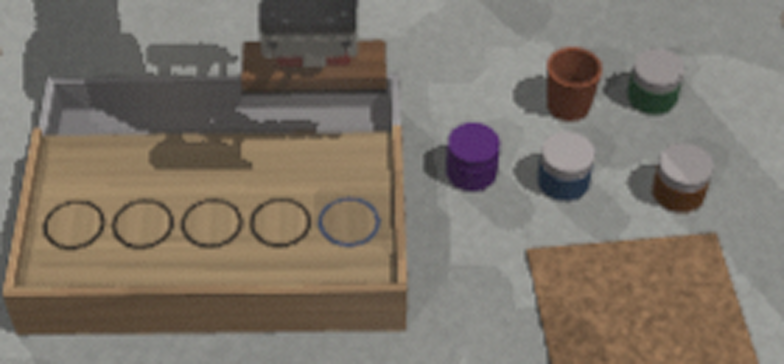

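The deck is clear, with all five rings free. The jars are where they were, blue lid at crop (569,155) and so on, and the mat is empty. Now I return the scraper.

```bash
python3 -c "
from h import *
plan([(650,247.8,150,1.696),(650,247.8,45,1.696)])
plan([(650,247.8,36,1.696),(650,247.8,31.5,1.696)],(650,247.8,150,1.696))
"
```

```text
[0.3386, 0.1925, 0.0072, -0.0012, -0.0003, -0.029] rows>=6.2
[0.3384, 0.1931, 0.1385, -0.0012, -0.0003, -0.029] rows>=2.1
[-0.0, -0.0, 0.1425, 0.0, 0.0, 0.0] rows>=2.3
[-0.0, -0.0, 0.1481, 0.0, 0.0, 0.0] rows>=0.1
```

Call:
drive_tool:
  motion:
    - [[0.05,0.0285,0,-0.0005,0,-0.005],[0.1,0.057,0,-0.001,0,-0.01],[0.15,0.0855,0,-0.0012,0,-0.015],[0.2,0.114,0,-0.0012,-0.0003,-0.02],[0.25,0.1425,0,-0.0012,-0.0003,-0.025],[0.3,0.171,0,-0.0012,-0.0003,-0.029],[0.3386,0.1925,0.0072,-0.0012,-0.0003,-0.029],[0.3386,0.1925,0.0072,-0.0012,-0.0003,-0.029],[0.3386,0.1925,0.0072,-0.0012,-0.0003,-0.029],[0.3386,0.1925,0.0072,-0.0012,-0.0003,-0.029]]

```text
time: 13.7
ee_pos: [650.5, 245.0, 150.1]
eef_rot: [-3.141, 0.003, 1.693]
wrist_force: [-0.0, -0.9, -2.2]
opening: 20.0
grasp_force: 40.0
```

```bash
python3 -c "
from h import *
s,im=cap('wrist','w6.png');print(s['ee_pos'],s['eef_rot'],s['wrist_force'],s['opening'])
plan([(650,247.8,45,1.696),(650,247.8,36,1.696),(650,247.8,32,1.696)])
print(w2px('wrist',[(707,338.6,4),(570.9,323.4,4)],s))
"
```

```text
[650.45954449 245.04302437 150.08345955] [-3.14121847e+00  3.03905488e-03  1.69337356e+00] [-0.01117057 -0.85165228 -2.18483361] 19.967148387184196
[0.0041, -0.0006, 0.1323, 0.0003, 0.0008, -0.001] rows>=2.1
[0.0041, -0.0006, 0.1435, 0.0003, 0.0008, -0.001] rows>=0.2
[0.0042, -0.0006, 0.1485, 0.0003, 0.0008, -0.001] rows>=0.1
[[396.59585026 125.708694  ]
 [232.82148535 123.77369689]]
```

View pics/w6.png

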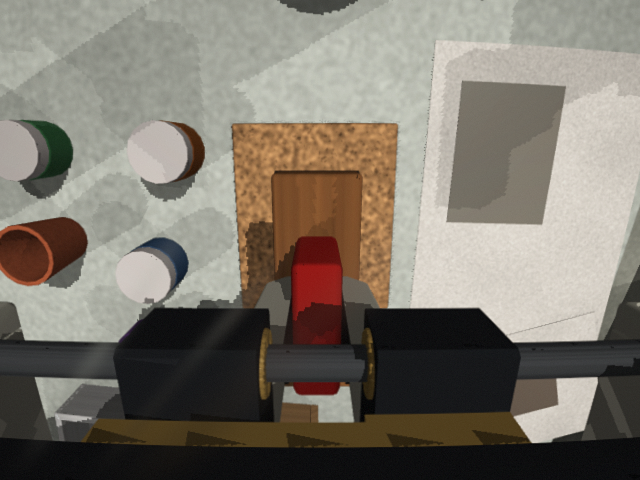

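The scraper is centred and square over the mat, whose top corners are at (233,124) and (397,124) as predicted. Lowering.

Call:
drive_tool:
  motion:
    - [[0.004,-0.0006,0.05,0.0003,0.0008,-0.001],[0.004,-0.0006,0.1,0.0003,0.0008,-0.001],[0.004,-0.0006,0.135,0.0003,0.0008,-0.001],[0.004,-0.0006,0.1435,0.0003,0.0008,-0.001],[0.004,-0.0006,0.1465,0.0003,0.0008,-0.001],[0.004,-0.0006,0.1485,0.0003,0.0008,-0.001],[0.004,-0.0006,0.1485,0.0003,0.0008,-0.001]]

```text
time: 14.45
ee_pos: [652.0, 250.6, 35.0]
eef_rot: [3.136, -0.003, 1.698]
wrist_force: [1.0, -0.4, -2.0]
opening: 19.8
grasp_force: 40.0
```

Call:
drive_tool:
  motion:
    - [[0,0,0.001,0,0,0],[0,0,0.001,0,0,0],[0,0,0.001,0,0,0]]

```text
time: 14.75
ee_pos: [650.8, 250.7, 32.7]
eef_rot: [3.139, -0.002, 1.699]
wrist_force: [0.7, -0.2, -3.0]
opening: 19.8
grasp_force: 40.0
```

Call:
drive_tool:
  motion:
    - [[-0.0034,0,0.0005,0,0,0],[-0.0034,0,0.0012,0,0,0],[-0.0034,0,0.002,0,0,0],[-0.0034,0,0.002,0,0,0]]

```text
time: 15.15
ee_pos: [651.0, 247.6, 30.5]
eef_rot: [3.14, -0.002, 1.699]
wrist_force: [0.2, 0.7, -2.0]
opening: 19.4
grasp_force: 40.0
```

Call:
drive_tool:
  motion:
    - [[0,0,0.001,0,0,0],[0,0,0.002,0,0,0],[0,0,0.002,0,0,0]]

```text
time: 15.45
ee_pos: [651.1, 247.7, 30.4]
eef_rot: [3.14, -0.002, 1.699]
wrist_force: [-1.0, -0.8, 5.3]
opening: 19.7
grasp_force: 40.0
```

Contact made; now I release and lift.

Call:
drive_tool:
  motion:
    - [[0,0,-0.001,0,0,0],[0,0,-0.001,0,0,0],[0,0,-0.001,0,0,0],[0,0,-0.001,0,0,0],[0,0,-0.03,0,0,0],[0,0,-0.08,0,0,0],[0,0,-0.14,0,0,0],[0,0,-0.16,0,0,0],[0,0,-0.16,0,0,0],[0,0,-0.16,0,0,0]]
  grip: 0.1

```text
time: 16.45
ee_pos: [650.0, 247.5, 155.9]
eef_rot: [3.141, -0.002, 1.699]
wrist_force: [-0.1, -0.3, -0.3]
opening: 50.9
grasp_force: 0.0
```

```bash
python3 -c "
from h import *
s,a=cap('wrist');_,b=cap('side');print(s['ee_pos'])
_,c=cap('scene','s3.png')
b=cv2.resize(b[185:365,235:410],None,fx=2,fy=2,interpolation=cv2.INTER_CUBIC)
c=cv2.resize(c[195:320,185:465],None,fx=2.8,fy=2.8,interpolation=cv2.INTER_CUBIC)
o=np.zeros((600,790,3),np.uint8); 
c=cv2.resize(c,(560,250)); 
o[:360,:350]=b; o[350:600,:560]=c; o[:330,350:790]=cv2.resize(a,(440,330)); cv2.imwrite('pics/m3.png',o[:,:,::-1])
"
```

```text
[650.02133932 247.49392536 155.92218538]
```

View pics/m3.png

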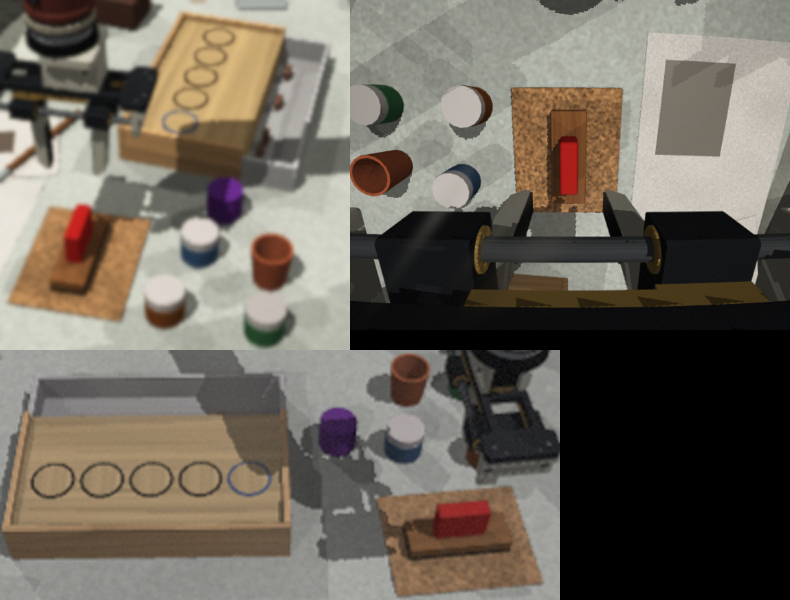

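The side view shows chips lying in the gutter by the deck wall at about (287,72), (280,101), (262,130) and (263,147) in the montage. The scraper stands square on the mat, the deck is empty and the jars are in place. I'll check these numerically.

```bash
python3 -c "
from h import *
np.set_printoptions(precision=1,suppress=True)
s=robot.get_state()
w=px2w('side',np.array([(287,72),(280,101),(262,130),(263,147)])/2+[235,185],12)
c,q=np.cos(BY),np.sin(BY)
print('chips board frame',(w[:,:2]-C)@np.array([[c,-q],[q,c]]))
k=640/440
print('amber,blue lid',px2w('wrist',np.array([(463-350,107),(455-350,190)])*k,44,s))
print('foot far end',px2w('wrist',np.array([(551-350,110),(586-350,110)])*k,24,s))
print('scene blue',px2w('scene',[(387.5,235)],44))
plan([(524,295,120,1.605),(524,295,13,1.605)])
"
```

```text
chips board frame [[-103.7 -103.5]
 [-107.2  -23.1]
 [ -94.8   55. ]
 [-104.    93.1]]
amber,blue lid [[526.6 295.6  44. ]
 [518.6 195.7  44. ]]
foot far end [[622.6 303.2  24. ]
 [663.6 308.5  24. ]]
scene blue [[517.2 191.4  44. ]]
[0.0791, -0.1477, 0.0434, -0.0009, -0.0003, 0.0298] rows>=2.8
[0.079, -0.1473, 0.1771, -0.0009, -0.0003, 0.0298] rows>=2.1
```

All four chips are in the gutter (board x −95 to −107), and the scraper centre is within 1 mm of the mat's. I start with the amber jar.

Call:
drive_tool:
  motion:
    - [[0.04,-0.07,0,-0.0009,-0.0003,0.015],[0.077,-0.146,0.02,-0.0009,-0.0003,0.0298],[0.077,-0.146,0.0434,-0.0009,-0.0003,0.0298],[0.077,-0.146,0.0434,-0.0009,-0.0003,0.0298],[0.077,-0.146,0.0434,-0.0009,-0.0003,0.0298],[0.077,-0.146,0.0434,-0.0009,-0.0003,0.0298],[0.077,-0.146,0.0434,-0.0009,-0.0003,0.0298]]
  grip: 0.72

```text
time: 17.3
ee_pos: [529.1, 292.8, 122.5]
eef_rot: [3.135, -0.001, 1.603]
wrist_force: [0.5, -0.0, -0.1]
opening: 79.9
grasp_force: 0.0
```

```bash
python3 -c "
from h import *
s=robot.get_state();print(s['ee_pos'],s['eef_rot'])
plan([(525,294,10,1.605)])
"
```

```text
[529.1343378  292.75917574 122.46514421] [ 3.13487155e+00 -1.03903524e-03  1.60268892e+00]
[0.0016, -0.0061, 0.1405, 0.0021, -0.0003, -0.0007] rows>=2.3
```

Call:
drive_tool:
  motion:
    - [[0.0016,-0.005,0.05,0,0,0],[0.0016,-0.005,0.1,0,0,0],[0.0016,-0.005,0.135,0,0,0],[0.0016,-0.005,0.1395,0,0,0],[0.0016,-0.005,0.1395,0,0,0],[0.0016,-0.005,0.1395,0,0,0]]

```text
time: 17.9
ee_pos: [525.5, 295.4, 12.2]
eef_rot: [3.134, -0.003, 1.604]
wrist_force: [0.1, 0.8, 0.4]
opening: 80.1
grasp_force: 0.0
```

Call:
drive_tool:
  motion:
    - [[0,0,0,0,0,0],[0,0,0,0,0,0],[0,0,0,0,0,0],[0,0,0,0,0,0],[0,0,0,0,0,0],[0,0,0,0,0,0]]
  grip: -1
  force: 20

```text
time: 18.5
ee_pos: [523.6, 295.3, 10.8]
eef_rot: [3.137, -0.002, 1.605]
wrist_force: [0.1, 0.2, 2.2]
opening: 47.5
grasp_force: 20.0
```

```bash
python3 -c "
from h import *
s=robot.get_state();print(s['ee_pos'],s['eef_rot'])
p=s['ee_pos']
plan([(p[0],p[1],150,1.605),(599.9,0.9,150,1.605)])
"
```

```text
[523.64444009 295.27548553  10.79278609] [ 3.13685398e+00 -1.60339150e-03  1.60517849e+00]
[0.0003, 0.0008, -0.174, 0.0015, -0.0005, 0.0001] rows>=2.8
[-0.3707, 0.0834, -0.1742, 0.0015, -0.0005, 0.0001] rows>=6.1
```

Call:
drive_tool:
  motion:
    - [[0,0,-0.05,0,0,0],[0,0,-0.11,0,0,0],[0,0,-0.174,0,0,0],[-0.06,0.0135,-0.174,0.0015,-0.0005,0],[-0.12,0.027,-0.174,0.0015,-0.0005,0],[-0.18,0.0405,-0.174,0.0015,-0.0005,0],[-0.24,0.054,-0.174,0.0015,-0.0005,0],[-0.3,0.0675,-0.174,0.0015,-0.0005,0],[-0.35,0.079,-0.174,0.0015,-0.0005,0],[-0.369,0.0834,-0.174,0.0015,-0.0005,0]]

```text
time: 19.5
ee_pos: [600.0, -4.9, 149.5]
eef_rot: [-3.142, 0.005, 1.597]
wrist_force: [0.3, 0.3, -1.2]
opening: 47.8
grasp_force: 20.0
```

Call:
drive_tool:
  motion:
    - [[0,0,0,0,0,0],[0,0,0,0,0,0],[0,0,0,0,0,0]]

```text
time: 19.8
ee_pos: [599.2, 6.0, 149.2]
eef_rot: [-3.14, -0.002, 1.61]
wrist_force: [-1.0, -0.3, -0.6]
opening: 48.2
grasp_force: 20.0
```

```bash
python3 -c "
from h import *
s=robot.get_state();print(s['ee_pos'],s['eef_rot'])
plan([(599.9,2.3,65,1.605),(599.9,2.3,61,1.605)])
"
```

```text
[599.19774003   6.01006864 149.18046925] [-3.14027774e+00 -2.28648846e-03  1.60986853e+00]
[-0.0049, 0.0008, 0.1052, -0.0004, -0.0007, 0.0016] rows>=1.7
[-0.0049, 0.0008, 0.1102, -0.0004, -0.0007, 0.0016] rows>=0.1
```

Call:
drive_tool:
  motion:
    - [[0,0,0.02,0,0,0],[0,0,0.05,0,0,0],[0,0,0.08,0,0,0],[0,0,0.1,0,0,0],[0,0,0.1,0,0,0],[0,0,0.1,0,0,0],[0,0,0.1,0,0,0],[0,0,0.1,0,0,0],[0,0,0.1,0,0,0],[0,0,0.1,0,0,0]]

```text
time: 20.8
ee_pos: [600.0, 2.2, 70.1]
eef_rot: [3.141, 0.0, 1.605]
wrist_force: [0.6, -0.1, -1.7]
opening: 47.8
grasp_force: 20.0
```

```bash
python3 -c "
from h import *
s=robot.get_state();print(s['ee_pos'],s['eef_rot'],s['qd'].round(3))
plan([(599.9,2.3,61,1.605)])
"
```

```text
[599.99773508   2.15397287  70.1431267 ] [3.14081516e+00 1.84910519e-04 1.60501582e+00] [ 0.     0.004 -0.002  0.003 -0.001 -0.002 -0.001]
[0.0002, -0.0001, 0.0114, 0.0002, 0.0001, 0.0] rows>=0.2
```

Call:
drive_tool:
  motion:
    - [[0,0,0.004,0,0,0],[0,0,0.008,0,0,0],[0,0,0.01,0,0,0],[0,0,0.0115,0,0,0],[0,0,0.012,0,0,0],[0,0,0.012,0,0,0],[0,0,0.012,0,0,0]]

```text
time: 21.5
ee_pos: [599.4, 2.2, 60.8]
eef_rot: [-3.141, -0.0, 1.605]
wrist_force: [-2.8, 0.5, 6.7]
opening: 48.1
grasp_force: 20.0
```

Call:
drive_tool:
  motion:
    - [[0,0,0,0,0,0],[0,0,0,0,0,0],[0,0,0,0,0,0],[0,0,-0.03,0,0,0],[0,0,-0.08,0,0,0],[0,0,-0.11,0,0,0],[0,0,-0.11,0,0,0],[0,0,-0.11,0,0,0],[0,0,-0.11,0,0,0]]
  grip: 0.46

```text
time: 22.4
ee_pos: [598.6, 2.4, 146.5]
eef_rot: [-3.138, 0.0, 1.605]
wrist_force: [0.1, 0.9, 0.2]
opening: 68.0
grasp_force: 0.0
```

```bash
python3 -c "
from h import *
s=robot.get_state();print(s['ee_pos'],s['eef_rot'])
plan([(515.8,191.5,140,1.605)])
"
```

```text
[598.60874332   2.42028551 146.48211208] [-3.13830378e+00  2.92661229e-05  1.60532080e+00]
[0.2398, -0.0953, 0.0084, -0.001, 0.0, 0.0001] rows>=4.1
```

Call:
drive_tool:
  motion:
    - [[0.05,-0.02,0,0,0,0],[0.1,-0.04,0,0,0,0],[0.15,-0.06,0,0,0,0],[0.2,-0.08,0.004,0,0,0],[0.2398,-0.0953,0.0084,0,0,0],[0.2398,-0.0953,0.0084,0,0,0],[0.2398,-0.0953,0.0084,0,0,0],[0.2398,-0.0953,0.0084,0,0,0],[0.2398,-0.0953,0.0084,0,0,0],[0.2398,-0.0953,0.0084,0,0,0]]

```text
time: 23.4
ee_pos: [517.5, 189.8, 141.2]
eef_rot: [3.142, 0.001, 1.602]
wrist_force: [0.1, 0.3, 0.3]
opening: 67.7
grasp_force: 0.0
```

```bash
python3 -c "
from h import *
s=robot.get_state();print(s['ee_pos'],s['eef_rot'])
a=cams.capture('wrist'); _,c=cap('scene','s4.png')
c=cv2.resize(c[200:260,270:450],None,fx=4.4,fy=4.4,interpolation=cv2.INTER_CUBIC)
o=np.zeros((600,792,3),np.uint8); o[:264]=c; o[264:600,:448]=cv2.resize(a,(448,336)); cv2.imwrite('pics/m4.png',o[:,:,::-1])
"
```

```text
[517.53399143 189.77726007 141.20177809] [3.14157642e+00 8.42684470e-04 1.60239593e+00]
```

View pics/m4.png

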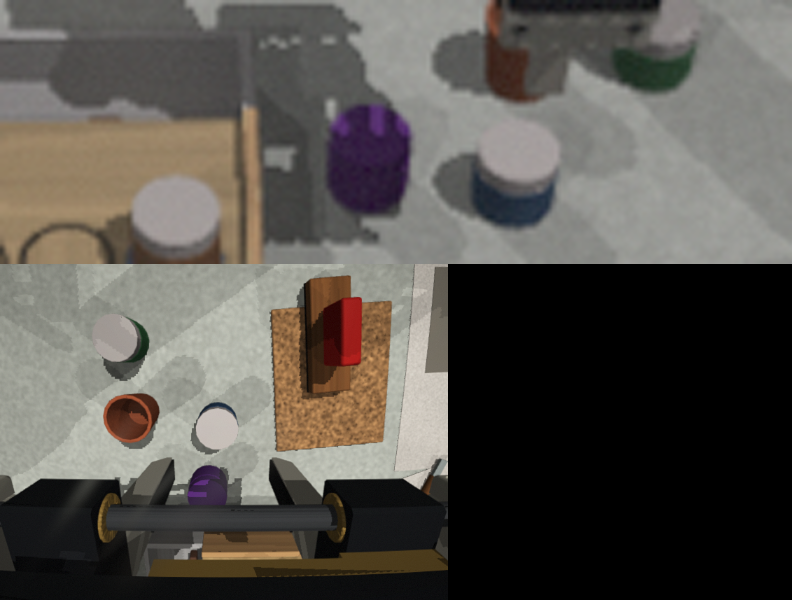

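The montage shows the amber jar on the blue ring, but the scraper has been knocked: its foot now spans about (306,277) to (350,392) and overhangs the mat's +y side. The blue jar's lid is at (517,151) in the scene crop. I'll measure again.

```bash
python3 -c "
from h import *
np.set_printoptions(precision=1,suppress=True)
s=robot.get_state()
S=lambda p:(np.array(p)+.5)/4.4-.5+[270,200]
W=lambda p:(np.array(p)-[0,264.])/.7
print('amber',px2w('scene',S([(176,208)]),94),'blue',px2w('scene',S([(517,151)]),44),px2w('wrist',W([(217,427)]),44,s))
print('green',px2w('wrist',W([(116,338)]),44,s))
f=px2w('wrist',W([(306,277),(349,276),(351,390),(308,394)]),24,s);print('foot',f,f.mean(0))
print('mat',px2w('wrist',W([(271,310),(391,301),(383,441),(278,451)]),4,s))
im=cv2.imread('pics/s4.png'); c=cv2.resize(im[240:320,370:470],None,fx=6,fy=6,interpolation=cv2.INTER_CUBIC);cv2.imwrite('pics/c5.png',c)
"
```

```text
amber [[598.9   1.8  94. ]] blue [[513.7 190.7  44. ]] [[512.8 196.4  44. ]]
green [[408.9 285.3  44. ]]
foot [[599.3 353.2  24. ]
 [644.3 357.   24. ]
 [663.7 239.9  24. ]
 [614.6 233.3  24. ]] [630.5 295.9  24. ]
mat [[569.1 323.7   4. ]
 [706.2 341.    4. ]
 [728.1 174.7   4. ]
 [591.6 157.    4. ]]
```

View pics/c5.png

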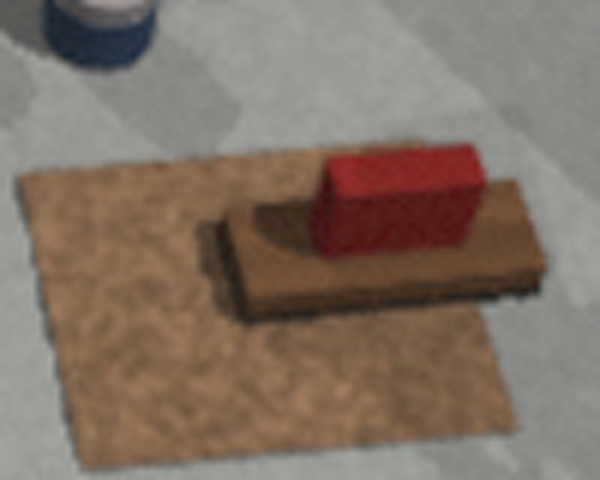

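Amber is at (598.9,1.8) against ring 1 at (599.9,0.8), which is good. The scraper was pushed about 5 cm aside but is still upright, so I'll reset it after the jars. Blue jar now.

Call:
drive_tool:
  motion:
    - [[0,0,0.03,0,0,0],[0,0,0.08,0,0,0],[0,0,0.13,0,0,0],[0,0,0.155,0,0,0],[0,0,0.162,0,0,0],[0,0,0.162,0,0,0],[0,0,0.162,0,0,0],[0,0,0.162,0,0,0],[0,0,0.162,0,0,0]]

```text
time: 24.4
ee_pos: [517.8, 191.6, 12.9]
eef_rot: [3.139, -0.001, 1.605]
wrist_force: [0.1, -0.8, -0.2]
opening: 68.0
grasp_force: 0.0
```

Call:
drive_tool:
  motion:
    - [[0,0,0,0,0,0],[0,0,0,0,0,0],[0,0,0,0,0,0],[0,0,0,0,0,0],[0,0,0,0,0,0],[0,0,0,0,0,0]]
  grip: -1

```text
time: 25.0
ee_pos: [516.5, 191.3, 11.7]
eef_rot: [-3.141, 0.0, 1.605]
wrist_force: [-1.8, 0.5, 2.1]
opening: 48.0
grasp_force: 20.0
```

```bash
python3 -c "
from h import *
s=robot.get_state();p=s['ee_pos'];print(p,s['eef_rot'],s['opening'])
dy=p[1]-191.0; print('dy',dy)
plan([(p[0],p[1],150,1.605),(602.1,-57.3+dy,150,1.605)])
"
```

```text
[516.50742547 191.34631534  11.74379532] [-3.14055462e+00  1.28594161e-04  1.60527210e+00] 47.96383111352827
dy 0.3463153414519127
[-0.0, -0.0002, -0.1728, -0.0003, 0.0, 0.0001] rows>=2.8
[-0.3139, 0.096, -0.1729, -0.0003, 0.0, 0.0001] rows>=5.3
```

Call:
drive_tool:
  motion:
    - [[0,0,-0.05,0,0,0],[0,0,-0.11,0,0,0],[0,0,-0.172,0,0,0],[-0.05,0.0153,-0.172,0,0,0],[-0.1,0.0306,-0.172,0,0,0],[-0.15,0.0459,-0.172,0,0,0],[-0.2,0.0612,-0.172,0,0,0],[-0.25,0.0765,-0.172,0,0,0],[-0.29,0.0887,-0.172,0,0,0],[-0.3139,0.096,-0.172,0,0,0]]

```text
time: 26.0
ee_pos: [602.8, -61.8, 149.0]
eef_rot: [3.141, 0.003, 1.6]
wrist_force: [-0.1, 0.7, -1.3]
opening: 47.7
grasp_force: 20.0
```

Call:
drive_tool:
  motion:
    - [[0,0,0,0,0,0],[0,0,0.02,0,0,0],[0,0,0.05,0,0,0],[0,0,0.08,0,0,0],[0,0,0.098,0,0,0],[0,0,0.098,0,0,0],[0,0,0.098,0,0,0],[0,0,0.098,0,0,0],[0,0,0.098,0,0,0],[0,0,0.098,0,0,0]]

```text
time: 27.0
ee_pos: [602.8, -57.1, 71.8]
eef_rot: [3.14, 0.0, 1.605]
wrist_force: [-0.6, 0.1, -0.8]
opening: 47.9
grasp_force: 20.0
```

```bash
python3 -c "
from h import *
s=robot.get_state();p=s['ee_pos'];print(p,s['eef_rot'],s['opening'])
plan([(602.1,-57,61.7,1.605)])
"
```

```text
[602.84817976 -57.11631695  71.77569494] [3.14012862e+00 3.78908228e-04 1.60509627e+00] 47.91996303594493
[0.0002, -0.0009, 0.0126, 0.0005, 0.0001, 0.0] rows>=0.2
```

Call:
drive_tool:
  motion:
    - [[0,0,0.004,0,0,0],[0,0,0.008,0,0,0],[0,0,0.011,0,0,0],[0,0,0.0125,0,0,0],[0,0,0.013,0,0,0],[0,0,0.013,0,0,0],[0,0,0.013,0,0,0]]

```text
time: 27.7
ee_pos: [602.1, -57.0, 61.6]
eef_rot: [-3.141, -0.0, 1.605]
wrist_force: [-2.0, 0.4, 7.6]
opening: 47.5
grasp_force: 20.0
```

Call:
drive_tool:
  motion:
    - [[0,0,0,0,0,0],[0,0,0,0,0,0],[0,0,0,0,0,0],[0,0,-0.03,0,0,0],[0,0,-0.08,0,0,0],[0,0,-0.11,0,0,0],[0,0,-0.11,0,0,0],[0,0,-0.11,0,0,0],[0,0,-0.11,0,0,0]]
  grip: 0.46

```text
time: 28.6
ee_pos: [601.2, -56.7, 146.9]
eef_rot: [-3.138, -0.0, 1.605]
wrist_force: [-0.5, 0.4, -0.0]
opening: 67.6
grasp_force: 0.0
```

```bash
python3 -c "
from h import *
s=robot.get_state();print(s['ee_pos'],s['eef_rot'])
plan([(408.5,283.5,140,1.605)])
im=cams.capture('scene')
hsv=cv2.cvtColor(im,cv2.COLOR_RGB2HSV)
print(im[208,420])
# white lids: light, low saturation, small blob in jar areas
for (u0,u1,v0,v1) in [(405,436,194,225),(274,324,230,262)]:
    g=im[v0:v1,u0:u1].astype(int); m=((g.min(2)>135)&(g.max(2)-g.min(2)<28)).astype(np.uint8)
    n,l,st,c=cv2.connectedComponentsWithStats(m)
    print([(st[i][4],(c[i]+[u0,v0]).round(1),px2w('scene',[c[i]+[u0,v0]],44 if u0>400 else 94).round(1)) for i in range(1,n) if st[i][4]>40])
"
```

```text
[601.24122124 -56.71337684 146.92616989] [-3.13831766e+00 -2.38346940e-04  1.60528607e+00]
[0.4333, -0.2261, 0.0095, -0.001, -0.0001, 0.0001] rows>=7.8
[150 143 142]
[(np.int32(347), array([423.8, 203.6]), array([[408. , 293.3,  44. ]]))]
[(np.int32(181), array([285.3, 249.1]), array([[606.6, -53.8,  94. ]])), (np.int32(233), array([309.7, 247.3]), array([[600. ,   1.9,  94. ]]))]
```

Call:
drive_tool:
  motion:
    - [[0.05,-0.026,0,0,0,0],[0.105,-0.0548,0,0,0,0],[0.16,-0.0835,0,0,0,0],[0.215,-0.112,0,0,0,0],[0.27,-0.141,0,0,0,0],[0.325,-0.17,0,0,0,0],[0.38,-0.198,0,0,0,0],[0.42,-0.219,0.005,0,0,0],[0.4328,-0.2261,0.0095,0,0,0],[0.4328,-0.2261,0.0095,0,0,0]]

```text
time: 29.65
ee_pos: [407.9, 283.8, 139.5]
eef_rot: [-3.139, 0.002, 1.609]
wrist_force: [0.6, -0.0, -0.8]
opening: 68.0
grasp_force: 0.0
```

Call:
drive_tool:
  motion:
    - [[0,0,0,0,0,0],[0,0,0,0,0,0],[0,0,0,0,0,0],[0,0,0,0,0,0],[0,0,0,0,0,0],[0,0,0,0,0,0]]

```text
time: 30.25
ee_pos: [409.9, 282.6, 140.9]
eef_rot: [-3.142, 0.0, 1.605]
wrist_force: [0.6, -0.2, 0.1]
opening: 68.1
grasp_force: 0.0
```

```bash
python3 -c "
from h import *
s=robot.get_state();print(s['ee_pos'],s['eef_rot'])
plan([(408.5,283,11,1.605)])
im=cams.capture('wrist')
m,f,R,t=model('wrist',s)
u,v=w2px('wrist',[(408,282.5,44)],s)[0];print(u,v)
hsv=cv2.cvtColor(im,cv2.COLOR_RGB2HSV); gm=cv2.inRange(hsv,(45,80,20),(90,255,200)); n,l,st,c=cv2.connectedComponentsWithStats(gm)
print([(st[i],px2w('wrist',[c[i]],30,s).round(0)) for i in range(1,n) if st[i][4]>150])
cv2.imwrite('pics/w9.png',im[:,:,::-1])
_,sc=cap('scene','s5.png')
"
```

```text
[409.87593033 282.56957872 140.91303063] [-3.14156804e+00  1.15893058e-04  1.60457319e+00]
[0.0006, -0.0017, 0.1624, -0.0, 0.0, -0.0001] rows>=2.6
313.26158836672886 240.8954348716807
[(array([288, 200,  51,  19, 227], dtype=int32), array([[408., 307.,  30.]]))]
```

Call:
drive_tool:
  motion:
    - [[0,-0.001,0.03,0,0,0],[0,-0.0017,0.08,0,0,0],[0,-0.0017,0.13,0,0,0],[0,-0.0017,0.155,0,0,0],[0,-0.0017,0.162,0,0,0],[0,-0.0017,0.162,0,0,0],[0,-0.0017,0.162,0,0,0],[0,-0.0017,0.162,0,0,0],[0,-0.0017,0.162,0,0,0]]

```text
time: 31.25
ee_pos: [408.9, 283.3, 12.3]
eef_rot: [3.14, -0.001, 1.605]
wrist_force: [-0.5, 0.7, 0.0]
opening: 68.1
grasp_force: 0.0
```

Call:
drive_tool:
  motion:
    - [[0,0,0,0,0,0],[0,0,0,0,0,0],[0,0,0,0,0,0],[0,0,0,0,0,0],[0,0,0,0,0,0],[0,0,0,0,0,0]]
  grip: -1

```text
time: 31.85
ee_pos: [408.1, 282.8, 11.4]
eef_rot: [-3.141, 0.0, 1.605]
wrist_force: [-0.6, -0.6, 2.4]
opening: 47.5
grasp_force: 20.0
```

```bash
python3 -c "
from h import *
s=robot.get_state();p=s['ee_pos'];print(p,s['eef_rot'],s['opening'])
dy=p[1]-282.6; print('dy',dy)
plan([(p[0],p[1],165,1.605),(604.2,-115.4+dy,150,1.605)])
"
```

```text
[408.09471972 282.76076538  11.37091395] [-3.14104548e+00  1.26794696e-04  1.60516460e+00] 47.5110277321826
dy 0.16076538392439943
[-0.0, -0.0001, -0.192, -0.0002, 0.0, 0.0001] rows>=3.1
[-0.5057, 0.2278, -0.1733, -0.0002, 0.0, 0.0001] rows>=8.9
```

Call:
drive_tool:
  motion:
    - [[0,0,-0.05,0,0,0],[0,0,-0.11,0,0,0],[0,0,-0.172,0,0,0],[-0.05,0.0225,-0.172,0,0,0],[-0.105,0.0473,-0.172,0,0,0],[-0.16,0.0721,-0.172,0,0,0],[-0.215,0.0968,-0.172,0,0,0],[-0.27,0.1216,-0.172,0,0,0],[-0.325,0.1464,-0.172,0,0,0],[-0.38,0.1712,-0.172,0,0,0]]

```text
time: 32.85
ee_pos: [555.9, -18.2, 148.3]
eef_rot: [-3.141, 0.0, 1.605]
wrist_force: [0.7, 0.8, -0.4]
opening: 47.4
grasp_force: 20.0
```

Call:
drive_tool:
  motion:
    - [[-0.05,0.0225,0,0,0,0],[-0.09,0.0405,0,0,0,0],[-0.115,0.0518,0,0,0,0],[-0.1257,0.0566,0,0,0,0],[-0.1257,0.0566,0,0,0,0],[-0.1257,0.0566,0.03,0,0,0],[-0.1257,0.0566,0.07,0,0,0],[-0.1257,0.0566,0.097,0,0,0],[-0.1257,0.0566,0.097,0,0,0],[-0.1257,0.0566,0.097,0,0,0]]

```text
time: 33.85
ee_pos: [604.2, -113.5, 71.5]
eef_rot: [-3.141, -0.001, 1.607]
wrist_force: [-0.1, 0.2, 0.2]
opening: 47.6
grasp_force: 20.0
```

Call:
drive_tool:
  motion:
    - [[0,0,0,0,0,0],[0,0,0,0,0,0],[0,0,0,0,0,0]]

```text
time: 34.15
ee_pos: [605.0, -115.3, 72.5]
eef_rot: [3.14, 0.001, 1.605]
wrist_force: [-0.5, 0.1, -1.2]
opening: 48.0
grasp_force: 20.0
```

```bash
python3 -c "
from h import *
s=robot.get_state();p=s['ee_pos'];print(p,s['eef_rot'],s['opening'])
plan([(604.2,-115.2,61.4,1.605)])
"
```

```text
[ 604.98925156 -115.32268836   72.45289028] [3.13973365e+00 5.52120833e-04 1.60529842e+00] 47.9528173953181
[0.0002, -0.001, 0.0138, 0.0006, 0.0002, 0.0001] rows>=0.2
```

Call:
drive_tool:
  motion:
    - [[0,0,0.004,0,0,0],[0,0,0.008,0,0,0],[0,0,0.011,0,0,0],[0,0,0.013,0,0,0],[0,0,0.014,0,0,0],[0,0,0.014,0,0,0],[0,0,0.014,0,0,0]]

```text
time: 34.85
ee_pos: [604.1, -115.3, 61.4]
eef_rot: [-3.141, -0.0, 1.605]
wrist_force: [-2.8, 1.7, 6.8]
opening: 47.8
grasp_force: 20.0
```

Call:
drive_tool:
  motion:
    - [[0,0,0,0,0,0],[0,0,0,0,0,0],[0,0,0,0,0,0],[0,0,-0.03,0,0,0],[0,0,-0.08,0,0,0],[0,0,-0.11,0,0,0],[0,0,-0.11,0,0,0],[0,0,-0.11,0,0,0],[0,0,-0.11,0,0,0]]
  grip: 0.46

```text
time: 35.75
ee_pos: [603.3, -114.9, 146.5]
eef_rot: [-3.138, -0.001, 1.605]
wrist_force: [-0.7, 0.0, -0.4]
opening: 67.8
grasp_force: 0.0
```

```bash
python3 -c "
from h import *
np.set_printoptions(precision=1,suppress=True)
K=lambda p:(np.array(p)+.5)/6-.5+[370,240]
g=px2w('scene',K([(327,162),(472,147),(485,183),(335,197)]),69);print('grip top',g,g.mean(0))
f=px2w('scene',K([(230,208),(518,181),(545,264),(245,299)]),24);print('foot',f,f.mean(0))
print(robot.get_state()['ee_pos'])
c=f.mean(0)
"
```

```text
grip top [[630.7 264.4  69. ]
 [622.4 320.6  69. ]
 [639.3 323.1  69. ]
 [647.1 265.6  69. ]] [634.9 293.4  69. ]
foot [[620.9 234.9  24. ]
 [605.1 350.5  24. ]
 [644.8 354.8  24. ]
 [663.9 236.7  24. ]] [633.7 294.2  24. ]
[ 603.3 -114.9  146.5]
```

The scraper is now at (634.3,294.0), yaw about 0.145. I go and take it again.

```bash
python3 -c "
from h import *
plan([(634.3,293.8,150,1.716)])
"
```

```text
[0.5092, 0.0563, -0.0042, -0.001, -0.0002, -0.0353] rows>=8.2
```

Call:
drive_tool:
  motion:
    - [[0.05,0.0055,-0.004,0,0,-0.004],[0.11,0.0122,-0.004,0,0,-0.008],[0.17,0.0188,-0.004,0,0,-0.012],[0.23,0.0254,-0.004,0,0,-0.016],[0.29,0.0321,-0.004,0,0,-0.02],[0.35,0.0387,-0.004,0,0,-0.024],[0.41,0.0453,-0.004,0,0,-0.028],[0.46,0.0509,-0.004,0,0,-0.032],[0.5,0.0553,-0.004,0,0,-0.0353],[0.5092,0.0563,-0.004,0,0,-0.0353]]
  grip: 0.1

```text
time: 36.75
ee_pos: [632.8, 299.9, 148.3]
eef_rot: [-3.137, -0.003, 1.724]
wrist_force: [0.1, 1.1, -0.6]
opening: 51.1
grasp_force: 0.0
```

Call:
drive_tool:
  motion:
    - [[0,0,0,0,0,0],[0,0,0,0,0,0],[0,0,0,0,0,0],[0,0,0,0,0,0],[0,0,0,0,0,0],[0,0,0,0,0,0]]

```text
time: 37.35
ee_pos: [635.5, 292.7, 151.4]
eef_rot: [-3.142, 0.0, 1.715]
wrist_force: [0.1, 0.7, -0.6]
opening: 51.4
grasp_force: 0.0
```

```bash
python3 -c "
from h import *
s=robot.get_state();p=s['ee_pos'];print(p,s['eef_rot'],s['opening'])
plan([(634.3,293.8,31,1.716)])
im=cams.capture('wrist'); hsv=cv2.cvtColor(im,cv2.COLOR_RGB2HSV)
m=cv2.inRange(hsv,(0,180,120),(5,255,255))|cv2.inRange(hsv,(175,180,120),(180,255,255))
n,l,st,c=cv2.connectedComponentsWithStats(m);i=1+np.argmax(st[1:,4]);print(st[i],c[i])
ct,_=cv2.findContours((l==i).astype(np.uint8),0,2);print(cv2.minAreaRect(ct[0]))
print(w2px('wrist',[(634.3+a*10*np.cos(.145)-b*30*np.sin(.145),293.8+a*10*np.sin(.145)+b*30*np.cos(.145),69) for a,b in((-1,-1),(1,-1),(1,1),(-1,1))],s))
"
```

```text
[635.51029589 292.74290616 151.40992843] [-3.14151020e+00  1.99988346e-04  1.71514519e+00] 51.40366464003153
[0.0016, -0.0013, 0.1505, -0.0, 0.0001, -0.0003] rows>=2.4
[ 301  202   26   78 1970] [313.20964467 240.06954315]
((313.5, 240.5), (77.0, 25.0), 90.0)
[[300.9581601  283.2512701 ]
 [327.81302236 283.23327944]
 [328.49229184 203.36759804]
 [299.93113659 203.38683169]]
```

Predicted and seen grip outlines agree within about 1 px. Descending and gripping.

Call:
drive_tool:
  motion:
    - [[0,0,0.05,0,0,0],[0,0,0.1,0,0,0],[0,0,0.135,0,0,0],[0,0,0.147,0,0,0],[0,0,0.149,0,0,0],[0,0,0.149,0,0,0],[0,0,0.149,0,0,0],[0,0,0.149,0,0,0]]

```text
time: 38.2
ee_pos: [636.5, 293.8, 33.9]
eef_rot: [3.139, -0.001, 1.716]
wrist_force: [-0.5, 0.4, -0.1]
opening: 51.0
grasp_force: 0.0
```

Call:
drive_tool:
  motion:
    - [[0,0,0,0,0,0],[0,0,0,0,0,0],[0,0,0,0,0,0],[0,0,0,0,0,0],[0,0,0,0,0,0],[0,0,0,0,0,0]]
  grip: -1
  force: 40

```text
time: 38.8
ee_pos: [634.8, 293.3, 31.9]
eef_rot: [-3.14, 0.0, 1.716]
wrist_force: [-0.6, -0.6, 0.1]
opening: 19.8
grasp_force: 40.0
```

```bash
python3 -c "
from h import *
s=robot.get_state();p=s['ee_pos'];print(p,s['eef_rot'],s['opening'],s['wrist_force'])
dy=p[1]-293.8;print(dy)
plan([(p[0],p[1],62,p[2]*0+s['eef_rot'][2]),(650.1,247.3+dy,62,1.696),(650.1,247.3+dy,p[2]+4,1.696)])
"
```

```text
[634.82419252 293.27031721  31.93291467] [-3.14017342e+00  2.46069198e-04  1.71605068e+00] 19.80875774799894 [-0.61380645 -0.61595322  0.05624759]
-0.5296827916633333
[-0.0, -0.0001, -0.0376, -0.0005, 0.0001, -0.0] rows>=0.6
[-0.0603, 0.0104, -0.0376, -0.0005, 0.0001, 0.0064] rows>=1.0
[-0.0603, 0.0105, -0.005, -0.0005, 0.0001, 0.0064] rows>=0.5
```

Call:
drive_tool:
  motion:
    - [[0,0,-0.02,0,0,0],[0,0,-0.0376,0,0,0],[-0.03,0.0052,-0.0376,0,0,0.0064],[-0.0603,0.0104,-0.0376,0,0,0.0064],[-0.0603,0.0104,-0.0376,0,0,0.0064],[-0.0603,0.0104,-0.02,0,0,0.0064],[-0.0603,0.0104,-0.005,0,0,0.0064],[-0.0603,0.0104,-0.005,0,0,0.0064],[-0.0603,0.0104,-0.005,0,0,0.0064],[-0.0603,0.0104,-0.005,0,0,0.0064]]

```text
time: 39.8
ee_pos: [650.6, 247.6, 36.1]
eef_rot: [3.141, -0.0, 1.697]
wrist_force: [0.4, 0.1, -2.3]
opening: 19.8
grasp_force: 40.0
```

Call:
drive_tool:
  motion:
    - [[0,0,0.001,0,0,0],[0,0,0.003,0,0,0],[0,0,0.005,0,0,0],[0,0,0.005,0,0,0],[0,0,0.005,0,0,0]]

```text
time: 40.3
ee_pos: [650.5, 246.8, 32.0]
eef_rot: [-3.141, 0.0, 1.696]
wrist_force: [0.6, -0.7, -2.7]
opening: 20.0
grasp_force: 40.0
```

Call:
drive_tool:
  motion:
    - [[0,0,0.001,0,0,0],[0,0,0.0018,0,0,0],[0,0,0.0018,0,0,0]]

```text
time: 40.6
ee_pos: [650.6, 246.8, 31.9]
eef_rot: [-3.142, -0.0, 1.696]
wrist_force: [-3.1, -1.4, 5.6]
opening: 19.7
grasp_force: 40.0
```

Call:
drive_tool:
  motion:
    - [[0,0,-0.001,0,0,0],[0,0,-0.001,0,0,0],[0,0,-0.001,0,0,0],[0,0,-0.001,0,0,0],[0,0,-0.03,0,0,0],[0,0,-0.08,0,0,0],[0,0,-0.14,0,0,0],[0,0,-0.2,0,0,0],[0.03,0,-0.23,0,0,0],[0.08,0,-0.23,0,0,0]]
  grip: 0.1

```text
time: 41.6
ee_pos: [647.1, 306.9, 221.3]
eef_rot: [3.13, 0.001, 1.689]
wrist_force: [1.8, 0.2, -0.4]
opening: 51.1
grasp_force: 0.0
```

Call:
drive_tool:
  motion:
    - [[0.05,-0.03,0,0,0,0],[0.1,-0.07,0,0,0,0],[0.15,-0.11,0,0,0,0],[0.2,-0.16,0,0,0,0],[0.25,-0.2,0,0,0,0],[0.25,-0.25,0,0,0,0],[0.25,-0.25,0,0,0,0],[0.25,-0.25,0,0,0,0]]

```text
time: 42.4
ee_pos: [418.2, 484.3, 214.7]
eef_rot: [3.142, 0.0, 1.698]
wrist_force: [0.6, -0.8, -0.2]
opening: 51.4
grasp_force: 0.0
```

```bash
python3 -c "
from h import *
print(robot.get_state()['ee_pos'])
_,b=cap('side');_,c=cap('scene','s6.png')
o=np.zeros((600,800,3),np.uint8)
o[:360,:800]=cv2.resize(c[195:321,185:465],(800,360),interpolation=cv2.INTER_CUBIC)
o[360:600,:330]=cv2.resize(b[190:310,240:405],(330,240),interpolation=cv2.INTER_CUBIC)
o[360:600,340:800]=cv2.resize(c[225:277,235:335],(460,240),interpolation=cv2.INTER_CUBIC)
cv2.imwrite('pics/m6.png',o[:,:,::-1])
"
```

```text
[418.20545413 484.31934114 214.67334842]
```

View pics/m6.png

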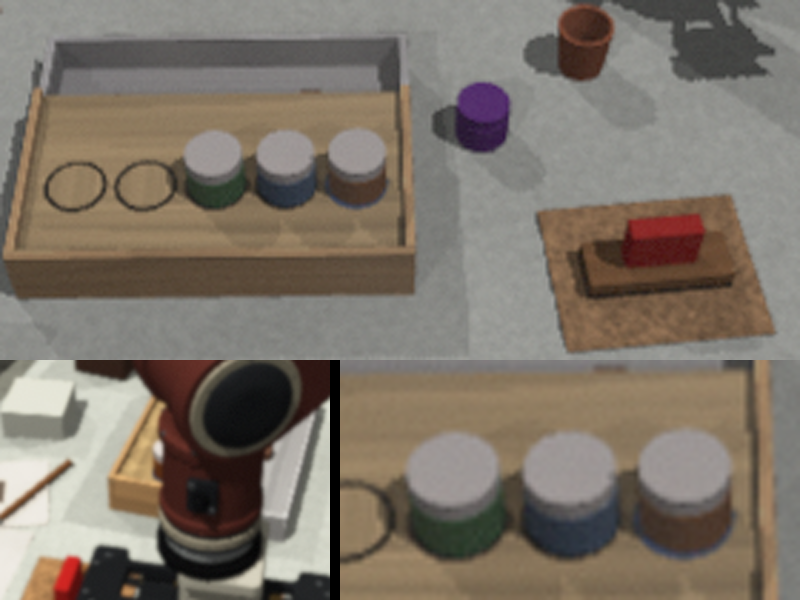

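The three jars stand on rings 1 to 3 and the scraper is back on the mat. I'll check the lid and scraper positions numerically, and triangulate the chip just visible at (310,91) in the gutter.

```bash
python3 - <<'E'
from h import *
np.set_printoptions(precision=1,suppress=True)
T=lambda p:(np.array(p)+.5)/(800/280)-.5+[185,195]
L=lambda p:(np.array(p)-[340,360]+.5)/4.6-.5+[235,225]
c,q=np.cos(BY),np.sin(BY); tob=lambda w:(w[:,:2]-C)@np.array([[c,-q],[q,c]])
print('lids',px2w('scene',L([(453,469),(569,468),(684,466)]),94))
print('grip top',px2w('scene',T([(625,221),(702,216),(703,235),(627,240)]),69).mean(0))
im=cv2.imread('pics/s6.png')[:,:,::-1].astype(int)
# brown-red pixels along the gutter/deck edge
for v in range(222,232):
    print(v,[u for u in range(205,327) if im[v,u,0]-im[v,u,2]>18 and im[v,u].sum()<300])
print(im[225:230,290:300,:].tolist()[2])
s3=np.array([293.5,226.9])
for z in (15,25,35,45,55): print(z,'scene',tob(px2w('scene',[s3],z)),'side',tob(px2w('side',[(366,250)],z)))
E
```

```text
lids [[ 605.7 -113.8   94. ]
 [ 603.8  -56.    94. ]
 [ 601.2    1.3   94. ]]
grip top [653.2 246.3  69. ]
222 []
223 []
224 []
225 []
226 []
227 [295, 296, 323]
228 [323, 324]
229 [323, 324]
230 [323, 324]
231 [323, 324]
[[122, 105, 91], [119, 99, 82], [118, 100, 82], [118, 102, 83], [120, 102, 84], [115, 96, 79], [117, 99, 81], [123, 110, 94], [131, 122, 107], [130, 119, 107]]
15 scene [[-116.8   74.9]] side [[-95.3  58.7]]
25 scene [[-108.1   75.4]] side [[-97.2  71.2]]
35 scene [[-99.4  75.9]] side [[-99.1  83.7]]
45 scene [[-90.8  76.4]] side [[-100.9   96.1]]
55 scene [[-82.1  76.9]] side [[-102.8  108.6]]
```

Jars are within about 2 mm of their rings, the scraper is centred to about 3 mm, and the visible chip triangulates to inside the gutter (x≈−100, z≈30). The gripper is clear, so I hand in.

```bash
python3 -c "
from plant import robot
print(robot.close_job())"
```

```text
the job is handed in; nothing more can be done
None
```

I handed the job in at about 42 s: all four chips are in the gutter, the scraper is back upright within about 3 mm of the mat's middle after being knocked aside once, and the amber, blue and green jars stand on rings 1–3 from the blue ring, each within about 2 mm of centre.

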